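# Fold away the prop of a tool chest and let its lid down softly

## Robot

A 7-joint arm with a two-finger parallel gripper is mounted at the origin on the work surface. World frame = base frame: x ahead of the robot, y to its left, z up, the work surface at z = 0. Lengths are in m, angles in rad, forces in N, time in s.
With the tool pointing down it reaches from about 0.425 to 0.95 m from the base axis. Payload 4.7 kg.
Tool frame: the origin (TCP) lies on the centre line of the jaws, within the pads' length; the fingertips stand robot.nose_length ahead of it and the grasp point (between the pads) lies 8 mm behind it (robot.nose_length is the distance from the TCP to the fingertips, in m); z points along the fingers, y is the line along which they close (so a half turn about z gives the same grasp; the last joint's range is limited). The gripper opens to 85 mm and grips with 20 to 120 N. Pads are 22 mm wide; open, the fingers measure 114 mm over their backs; the gripper's body (76 mm by 85 mm) begins 54 mm behind the grasp point. The pads swing forward as they close: fully open they stand 13 mm farther back than shut.
Start: joints at [-1.187, 0.469, -0.049, 1.532, 0.024, 1.141, -0.082], TCP at [0.271, 0.618, 0.242] pointing down, gripper open.
Joint ranges: [-2.59, 2.59], [-0.33, 1.99], [-1.39, 1.29], [0.1, 2.45], [-1.04, 4.18], [0.21, 1.99], [-2.66, 2.66]. Speed limits (rad/s): [2.57, 2.57, 3.14, 3.14, 3.14, 3.14, 3.14].

## Interface

Orientations are given as [roll, pitch, yaw] about the fixed x, y, z axes, in that order (R = Rz(yaw) Ry(pitch) Rx(roll)).
In Python, from plant import robot gives the robot as it stands. Calls block until the motion is done:
- robot.goto(position, orientation): joint-space move of the TCP to a pose.
- robot.move_straight(position, vel=0.15, attitude=None, contact_N=None): straight line of the TCP; attitude=None keeps the orientation; vel is the mean speed in m/s. With contact_N (N) it stops when the force on the tool has changed by that much, and returns True; else False.
- robot.move_joints(angles): joint-space move.
- robot.grip(opening, strength=None): opening from 0.0 (shut) to 1.0 (fully open); strength is the grip in N (None keeps the last); returns when the fingers have stopped.
- robot.sleep(seconds).
- robot.inverse_kinematics(position, orientation): joint angles nearest the present ones, or None.
- robot.sense(): the state.
- robot.grab_frame(name): name is "side" or "top" or "wrist"; returns a dict with "image" (400x640x3 uint8, red, green, blue), "range_z" (400x640 float32, m along the optical axis (not along the pixel's ray), 0 where there is no reading), "fx", "fy", "cx", "cy" (pixels), "R" (3x3) and "t" (3): a world point X has camera coordinates R X + t. Camera axes: x right, y down, z forward; pixel columns grow to the right and rows downward; lengths in m; the calibration is good to about 2 mm. A picture is of the moment at which its call begins.
A pose or a line that the arm cannot do raises robot.IKError and nothing moves.
- robot.close_job(): hands the job in; it is judged then, once.
The state is a dict: "t": time; "joint_pos": joint angles; "joint_velocities": joint speeds; "effort": joint torques, N m; "tcp_pos": TCP position; "tcp_rot": TCP orientation; "wrist_force": force on the tool from outside, world axes, zero at the start; "torque": the same for the moment, N m; "opening": opening from 0.0 (shut) to 1.0 (fully open); "gripper_force": force on a finger pad.
Only numpy, scipy, OpenCV 4.12 (cv2) and the standard library are available. Lean on these libraries where they do the work, as an engineer would, in place of code of your own. Each camera call takes 0.05 s, during which the arm holds its last target. There are 200 camera calls.

## Task

The wooden tool chest stands open, its lid held up by a thin steel prop under the front lip. With the fingers waiting under the lip, push the prop over sideways so that it folds away, catch the falling lid on the outside of the fingers, let it down gently until it is fully shut, and then draw the fingers away. Never let the lid slam; grip nothing, touch the lid only from underneath while it is open, do not throw it back, and leave the other things on the bench and in the chest where they are.

Things in the scene. Friction and masses are not known exactly. Their poses are not given: they have to be found in the camera images.
- chest: Open wooden chest fixed to the bench, 180 (x) by 300 (y) by 130 mm high, walls 12 mm. Origin: centre of its underside, on the bench; its front looks along its own -x (roughly to the robot), +y is to its left seen from the robot, z up. The lid hinge lies along y at x = +90 mm, z = 130 mm (on the far rim). It is placed anew and turned each time.
- lid (a joint): Lid hinge, rad. 0 is shut (the lid's underside on the rim, at 130 mm); grows as the front edge rises; at the start about 0.43, resting on the prop. The hinge has no stiffness and little damping: unsupported, the lid falls and slams. The lid weighs about 0.4 kg: about 2 N at the front edge.
- lid_board: Lower board of the lid, 230 by 310 by 10 mm thick. Origin on the hinge line, middle of the width, at its underside; at 0 its axes are the chest's; it reaches from the origin to x = -230 mm, so that when shut a lip 50 mm wide sticks out beyond the chest's front wall, free from below, where fingers can stay under the lid until it is shut and then be drawn down and out.
- lid_panel: Raised panel on top of the lid, 205 by 285 by 6 mm, same origin and axes as lid_board; it covers the top of the lid to within 13 mm of its edges. Not to be touched while the lid is open by more than 0.05 rad.
- lid_edge (a point): Middle of the lid's free front edge, at the underside of the board, 230 mm from the hinge line. The edge is about 227 mm above the bench at the start and 130 mm when shut.
- prop (a joint): Pivot of the prop, rad. 0 is up: the prop then leans 0.07 rad to the chest's -y side against a stop, and the weight of the lid on its tip keeps it there. It grows as the prop swings sideways towards the chest's +y; past upright it falls on by itself to 1.72, lying along the front wall. Pushing it takes some 2 N near its tip. The prop does not collide with the chest.
- prop_tip (a point): Centre of the prop's round upper end. The prop is a round steel bar of 12 mm diameter, 170 mm from pivot to this point; the bar stands just in front of the chest's front wall, its axis at x = -106 mm in the chest's frame (about 12 mm farther from the robot than the open lid's front edge).
- prop_thumb (a point): Centre of the black ball, 18 mm across, on the thumb piece: a bar of 10 mm diameter that sticks out of the prop towards the chest's -x, 150 mm from the pivot; the ball is 36 mm out from the prop's axis, so that it shows from above beyond the lip. It may be pushed.
- prop_pivot (a point): Pivot of the prop: in the chest's frame x = -106, y = -60, z = 45 mm.
- whetstone: Bystander, to be left where it is. Grey stone 60 by 170 by 30 mm lying in the chest; origin centre of underside.
- strop_block: Bystander, to be left where it is. Dark wooden block 45 by 100 by 25 mm lying in the chest; origin centre of underside.
- wax_jar: Bystander, to be left where it is. Jar, 64 mm across, 85 mm high, on the bench to the left (+y) of the chest; origin centre of underside.
- clog: Bystander, to be left where it is. Wooden shoe 240 by 82 by 86 mm on the bench to the right (-y) of the chest; origin centre of underside, x along it.
- mallet: Bystander, to be left where it is. Wooden mallet, head 130 mm long and 80 mm across, handle 200 mm, lying on the bench; origin under the head.
- offcut: Bystander, to be left where it is. Plywood offcut 110 by 60 by 45 mm on the bench; origin centre of underside.

How it is judged:
By the outcome, as a careful person would: the job done as asked, in the order asked, and still so for the second after the job is handed in, with the robot touching nothing.
It also fails if it takes over 40 s, if anything falls off the work surface, if the arm or the gripper's body presses on something with over 40 N, if the wrist force passes 120 N, or if a joint passes its speed limit or range.

## Working session

There is one attempt and no reset: what is moved stays moved. The work goes in short steps, each a Python script; the robot and the scene stay as the last script left them, time stands still between calls to the robot, and variables do not carry over. Pictures are saved under pics/ and viewed, at most 10 in all, crops included, and the job is handed in when it is done.

```bash
ls; mkdir -p pics
python3 - <<'E'
from plant import robot
import cv2,numpy as np
for n in("top","side"):
    f=robot.grab_frame(n); cv2.imwrite(f"pics/{n}0.png",f["image"][...,::-1]); np.savez(f"{n}0.npz",**f)
s=robot.sense(); print({k:np.round(v,3) for k,v in s.items()}, robot.nose_length)
E
```

```text
pics
{'t': np.float64(0.1), 'joint_pos': array([-1.187,  0.469, -0.049,  1.534,  0.024,  1.141, -0.082]), 'joint_velocities': array([-0.001, -0.001, -0.001, -0.005,  0.   , -0.001,  0.   ]), 'effort': array([ 1.0000e-03, -5.1152e+01, -4.7000e-02, -2.3839e+01,  1.1000e-02,
        4.0000e-03,  0.0000e+00]), 'tcp_pos': array([0.271, 0.618, 0.241]), 'tcp_rot': array([-3.14 ,  0.   ,  2.729]), 'wrist_force': array([ 0.352, -0.177,  0.075]), 'torque': array([-0.011,  0.023,  0.019]), 'gripper_force': np.float64(0.0), 'opening': np.float64(1.002)} 0.011
```

View pics/top0.png

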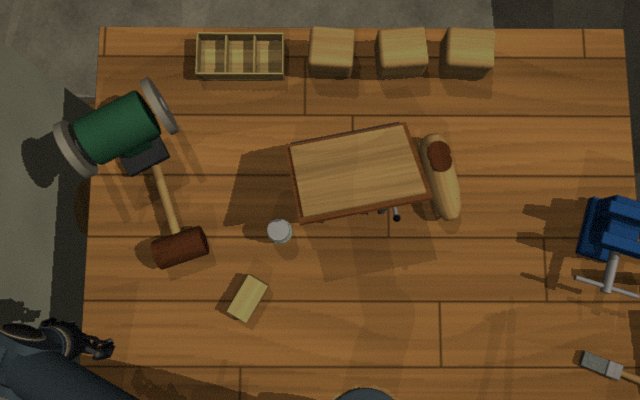

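View pics/side0.png

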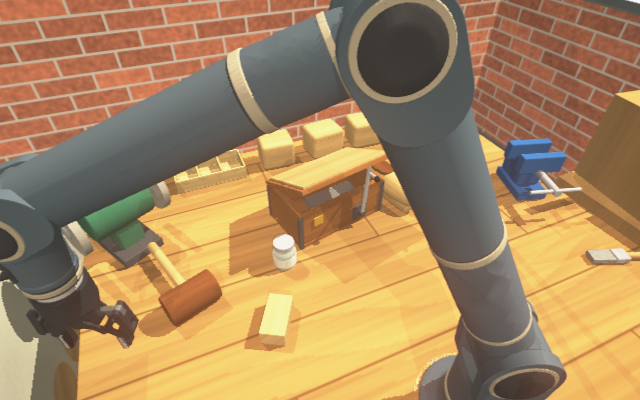

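The top view shows the lid with corners at about (289,142), (405,124), (431,198) and (302,221). The front edge is the lower one, and the ball is at about (397,217). The jar is at (279,231) and the clog at (441,180). The side view shows the prop on the chest's right side and nothing in front of the lip there.

```bash
cat > h.py <<'E'
import numpy as np, cv2
def cloud(f):
    z=f["range_z"].astype(float); v,u=np.mgrid[:z.shape[0],:z.shape[1]]
    c=np.dstack([(u-f["cx"])/f["fx"]*z,(v-f["cy"])/f["fy"]*z,z])
    P=(c-f["t"])@f["R"]; P[z==0]=np.nan
    return P
E
python3 - <<'E'
from h import *
f=np.load("top0.npz"); P=cloud(f)
m=np.zeros(P.shape[:2],np.uint8); cv2.fillPoly(m,[np.array([[296,148],[400,132],[421,193],[306,212]])],1)
Q=P[(m>0)&np.isfinite(P[...,2])]
A=np.c_[Q[:,:2],np.ones(len(Q))]
for _ in range(4):
    c,*_=np.linalg.lstsq(A,Q[:,2],rcond=None); r=Q[:,2]-A@c; k=abs(r)<.006; Q,A=Q[k],A[k]
n=np.array([-c[0],-c[1],1]);n/=np.linalg.norm(n)
print("n",n,"ang",np.arccos(n[2]),"yaw of uphill",np.arctan2(-c[1],-c[0]),r.std(),len(Q))
# whole lid: points close to plane (panel top and board top 6mm below)
m2=cv2.dilate(m,np.ones((25,25)))
d=(P-np.array([0,0,c[2]]))@n
M=((m2>0)&(d>-.012)&(d<.006)).astype(np.uint8)
nc,l,st,_=cv2.connectedComponentsWithStats(M); M=l==1+np.argmax(st[1:,4])
q=P[M]; ex=np.array([n[0],n[1],0]);ex/=np.linalg.norm(ex)  # chest +x if front high: normal leans to hinge
a=np.arccos(n[2]); ly=np.cross([0,0,1],ex); lx=np.cross(ly,n)
g=np.c_[q@lx,q@ly].astype(np.float32)
print("lx",lx,"ly",ly); print("rect",cv2.minAreaRect(g), g.min(0),g.max(0))
lo=np.percentile(g,.3,axis=0);hi=np.percentile(g,99.7,axis=0);print("pct",lo,hi,hi-lo)
pn=np.median(Q@n)  # panel top = 16mm above underside
def H(gx,gy,h):return lx*gx+ly*gy+n*(pn-.016+h)
cx=(lo+hi)/2
print("hinge",H(cx[0]+.115,cx[1],0),"edge",H(cx[0]-.115,cx[1],0),"front corners",H(cx[0]-.115,cx[1]+.155,0),H(cx[0]-.115,cx[1]-.155,0))
for nm,(x0,x1,y0,y1) in dict(ball=(390,404,210,224),jar=(266,293,219,245),clog=(425,462,133,222)).items():
    w=P[y0:y1,x0:x1].reshape(-1,3); w=w[w[:,2]>(.15 if nm=='ball' else .05)]
    print(nm,len(w),np.nanmedian(w,0),np.nanmin(w,0),np.nanmax(w,0))
im=f["image"][y0:y1]; 
g=f["image"].max(2); yy,xx=np.nonzero(g[208:226,388:406]<35); print("ball dark px",xx.mean()+388,yy.mean()+208,len(xx), P[int(yy.mean()+208),int(xx.mean()+388)])
E
```

```text
n [0.41257743 0.08281047 0.90715064] ang 0.43433366445170823 yaw of uphill 0.19808293661569046 0.0020933222164005684 7207
lx [ 0.88941189  0.17851828 -0.42080603] ly [-0.19679012  0.98044564  0.        ]
rect ((0.5067309141159058, -0.09310212731361389), (0.24325568974018097, 0.31094175577163696), 0.2771216630935669) [ 0.3855889  -0.24896014] [0.6289936  0.06223237]
pct [ 0.3883094  -0.24685398] [0.62555134 0.06121559] [0.23724195 0.3080696 ]
hinge [0.74908293 0.05568175 0.12892666] edge [0.54451818 0.01462254 0.22571206] front corners [0.51401571 0.16659161 0.22571206] [ 0.57502065 -0.13734653  0.22571206]
ball 64 [ 0.53610642 -0.05829519  0.19978839] [ 0.52455532 -0.06674206  0.19261103] [ 0.55056892 -0.05170438  0.20512258]
jar 458 [0.51179095 0.22387518 0.08427597] [0.4829725  0.19516949 0.05092013] [0.54333993 0.25476734 0.09347063]
clog 2319 [ 0.64708217 -0.19635992  0.07987856] [ 0.5419957  -0.25202642  0.05016466] [ 0.77186132 -0.11924683  0.2392838 ]
ball dark px 396.2903225806452 217.70967741935485 31 [ 0.53417282 -0.05908715  0.19846211]
```

The lid measurements hold up: hinge height is 129 mm against 130 given, the edge is 226 mm against 227, and the ball is within 2 mm of where the chest model predicts. Next I'll look for a reachable near-horizontal tool pose under the lip.

```bash
cat >> h.py <<'E'
from scipy.spatial.transform import Rotation as Ro
YAW=0.198; O=np.array([0.749-.09*np.cos(YAW),0.0557-.09*np.sin(YAW),0.])
RC=Ro.from_euler("z",YAW).as_matrix()
def W(x,y,z): return O+RC@np.array([x,y,z])
def ori(p,roll=0,dyaw=0):
    # tool z = chest +x pitched up by p, tool y up (roll 0) or turned by roll about tool z
    d=np.array([np.cos(p),0,np.sin(p)]); y=np.array([-np.sin(p),0,np.cos(p)])
    M=RC@Ro.from_euler("z",dyaw).as_matrix()@np.c_[np.cross(y,d),y,d]@Ro.from_euler("z",roll).as_matrix()
    return Ro.from_matrix(M).as_euler("xyz")
def tcp(tip,p,nose,dyaw=0):
    "TCP (world) for a fingertip-centre at chest coords tip"
    d=Ro.from_euler("z",dyaw).as_matrix()@np.array([np.cos(p),0,np.sin(p)]); return W(*(np.array(tip)-nose*d))
E
python3 - <<'E'
from h import *
from plant import robot
print(np.linalg.norm(W(0,0,0)),W(-.142,-.0705,.195))
pts=[(-.20,-.115,.195),(-.101,-.115,.195),(-.101,-.05,.20),(-.101,-.05,.11),(-.101,-.05,.09),(-.22,-.05,.09)]
for p in (-.15,0,.1,.2,.35,.5):
  for r in (0,np.pi/2,-np.pi/2,np.pi):
    js=[robot.inverse_kinematics(list(tcp(t,p,.011)),list(ori(p,r))) for t in pts]
    print(p,round(r,2),["%d"%(j is not None) for j in js], None if js[0] is None else np.round(js[0],2), None if js[3] is None else np.round(js[3],2))
E
```

```text
0.6618499880131049 [ 0.5354008  -0.05905901  0.195     ]
-0.15 0 ['0', '0', '0', '0', '0', '0'] None None
-0.15 1.57 ['0', '0', '0', '0', '0', '0'] None None
-0.15 -1.57 ['0', '0', '0', '0', '0', '0'] None None
-0.15 3.14 ['0', '0', '0', '0', '0', '0'] None None
0 0 ['0', '0', '0', '0', '0', '0'] None None
0 1.57 ['0', '0', '0', '0', '0', '0'] None None
0 -1.57 ['0', '0', '0', '0', '0', '0'] None None
0 3.14 ['0', '0', '0', '0', '0', '0'] None None
0.1 0 ['0', '0', '0', '0', '0', '0'] None None
0.1 1.57 ['0', '0', '0', '0', '0', '0'] None None
0.1 -1.57 ['0', '0', '0', '0', '1', '0'] None None
0.1 3.14 ['0', '0', '0', '0', '0', '0'] None None
0.2 0 ['0', '0', '0', '0', '1', '0'] None None
0.2 1.57 ['0', '0', '0', '0', '1', '0'] None None
0.2 -1.57 ['0', '0', '0', '1', '1', '0'] None [ 1.17  1.62 -1.    2.43  3.97  1.25 -0.42]
0.2 3.14 ['0', '1', '0', '0', '1', '0'] None None
0.35 0 ['0', '1', '0', '1', '1', '0'] None [ 0.82  1.41 -0.63  2.37  4.1   1.78 -2.29]
0.35 1.57 ['0', '1', '0', '1', '1', '0'] None [ 0.82  1.41 -0.63  2.37  4.1   1.78  2.43]
0.35 -1.57 ['0', '1', '0', '1', '1', '0'] None [ 0.82  1.41 -0.63  2.37  4.1   1.78 -0.72]
0.35 3.14 ['0', '1', '0', '1', '1', '0'] None [ 0.82  1.41 -0.63  2.37  4.1   1.78  0.86]
0.5 0 ['0', '1', '1', '1', '1', '0'] None [-0.87  1.95  0.86  2.35  1.9   1.93  1.57]
0.5 1.57 ['0', '1', '1', '1', '1', '0'] None [-0.87  1.95  0.86  2.35  1.9   1.93  0.  ]
0.5 -1.57 ['0', '1', '1', '0', '0', '0'] None None
0.5 3.14 ['0', '1', '1', '1', '1', '0'] None [-0.88  1.97  0.87  2.35  1.89  1.9  -1.58]<sys>:0: UserWarning: Gimbal lock detected. Setting third angle to zero since it is not possible to uniquely determine all angles.
```

```bash
python3 - 2>/dev/null <<'E'
from h import *
from plant import robot
pts=[(-.17,-.13,.195),(-.11,-.10,.195),(-.11,-.04,.20),(-.12,-.04,.11),(-.12,.03,.11),(-.2,-.0,.09)]
for dy in (.6,.8,1.0,1.2,1.4,-.8,-1.2):
 for p in (-.3,-.15,0,.15):
  for r in (0,np.pi/2,-np.pi/2,np.pi):
    js=[robot.inverse_kinematics(list(tcp(t,p,.011,dy)),list(ori(p,r,dy))) for t in pts]
    ok="".join("%d"%(j is not None) for j in js)
    if ok.count("1")>4: print(dy,p,round(r,2),ok, None if js[1] is None else np.round(js[1],2), None if js[3] is None else np.round(js[3],2))
E
```

```text
0.8 -0.3 0 111101 [ 1.31  0.85 -0.99  2.02 -0.95  0.76  2.32] [ 1.37  1.18 -1.18  2.14 -0.7   0.39  2.26]
0.8 -0.3 1.57 111101 [ 1.31  0.85 -0.99  2.02 -0.95  0.76  0.75] [ 1.37  1.18 -1.18  2.14 -0.7   0.39  0.69]
0.8 -0.3 -1.57 111101 [ 1.31  0.85 -0.99  2.02 -0.95  0.76 -2.39] [ 1.37  1.18 -1.18  2.14 -0.7   0.39 -2.45]
0.8 -0.3 3.14 111101 [ 1.31  0.85 -0.99  2.02 -0.95  0.76 -0.82] [ 1.37  1.18 -1.18  2.14 -0.7   0.39 -0.88]
0.8 -0.15 0 111101 [ 1.42  1.1  -1.18  2.02 -0.8   0.66  2.26] [ 1.4   1.31 -1.18  2.13 -0.75  0.44  2.4 ]
0.8 -0.15 1.57 111111 [ 1.42  1.1  -1.18  2.02 -0.8   0.66  0.69] [ 1.4   1.31 -1.18  2.13 -0.75  0.44  0.83]
0.8 -0.15 -1.57 111111 [ 1.42  1.1  -1.18  2.02 -0.8   0.66 -2.45] [ 1.4   1.31 -1.18  2.13 -0.75  0.44 -2.32]
0.8 -0.15 3.14 111111 [ 1.42  1.1  -1.18  2.02 -0.8   0.66 -0.88] [ 1.4   1.31 -1.18  2.13 -0.75  0.44 -0.75]
0.8 0 0 111111 [ 1.43  1.22 -1.18  2.02 -0.85  0.71  2.38] [ 1.43  1.45 -1.19  2.1  -0.75  0.5   2.48]
0.8 0 1.57 111111 [ 1.43  1.22 -1.18  2.02 -0.85  0.71  0.81] [ 1.38  1.37 -1.11  2.1  -0.92  0.58  1.06]
0.8 0 -1.57 111111 
[... 6536 characters left out ...]
26] [-0.81  0.83  0.22  2.24  1.45  1.27  0.1 ]
-1.2 0 1.57 111111 [-0.27  0.73 -0.28  2.24  1.69  1.74  1.77] [-0.43  0.93 -0.24  2.2   1.57  1.77  1.6 ]
-1.2 0 -1.57 111111 [-1.02  0.86  0.66  2.29  1.53  1.08 -1.45] [-1.13  1.07  0.61  2.23  1.34  1.05 -1.52]
-1.2 0 3.14 111111 [-0.71  0.74  0.25  2.27  1.6   1.4   0.14] [-0.84  0.94  0.25  2.22  1.44  1.37  0.02]
-1.2 0.15 1.57 111111 [-0.23  0.85 -0.31  2.23  1.74  1.94  1.7 ] [-0.41  1.03 -0.26  2.16  1.59  1.94  1.54]
-1.2 0.15 -1.57 111111 [-1.05  1.01  0.7   2.27  1.51  1.14 -1.55] [-1.15  1.19  0.62  2.2   1.3   1.13 -1.57]
-1.2 0.15 3.14 111111 [-0.74  0.86  0.3   2.25  1.6   1.5   0.05] [-0.87  1.05  0.28  2.19  1.42  1.47 -0.04]
```

```bash
python3 - 2>/dev/null <<'E'
from h import *
from plant import robot
f=np.load("top0.npz");P=cloud(f).reshape(-1,3)
k=(P[:,2]>.03)&(P[:,2]<.12)&(P[:,1]<-.12)&(P[:,1]>-.3)&(P[:,0]>.45)&(P[:,0]<.8)
c=(P[k]-O)@RC; print("clog chest rect",cv2.minAreaRect(c[:,:2].astype(np.float32)),np.nanpercentile(c,[1,99],axis=0))
dy,p,r=.8,0,np.pi; d=np.array([np.cos(dy),np.sin(dy),0])
s=np.array([-.106,-.105,.195])
for nm,t in dict(pre=s-.15*d,s=s,push=s+[0,.055,0],mid=[-.115,.0,.16],shut=[-.124,.03,.115],low=[-.124,.03,.09],out=np.array([-.124,.03,.09])-.1*d).items():
    j=robot.inverse_kinematics(list(tcp(t,p,.011,dy)),list(ori(p,r,dy))); print(nm,None if j is None else np.round(j,2))
    if nm=='pre': jp=np.array(j)
a=robot.sense()["joint_pos"].copy(); a[1]=-.2; a[3]=1.9
robot.move_joints(list(a)); robot.grip(0.0)
b=jp.copy(); b[1]=-.2
robot.move_joints(list(b)); s=robot.sense(); print(s["t"],s["tcp_pos"],s["opening"],robot.nose_length)
f=robot.grab_frame("side"); cv2.imwrite("pics/b.png",f["image"][...,::-1])
E
```

```text
clog chest rect ((-0.05024406313896179, -0.2350350022315979), (0.23561903834342957, 0.07924716919660568), 2.7770581245422363) [[-0.1632596  -0.27010493  0.04472345]
 [ 0.05946355 -0.19591534  0.09147253]]
pre [ 1.47  0.98 -0.81  1.92 -0.93  1.19 -0.67]
s [ 1.43  1.22 -1.18  2.   -0.84  0.71 -0.77]
push [ 1.38  1.2  -1.18  2.1  -1.01  0.64 -0.6 ]
mid [ 1.38  1.36 -1.23  2.18 -1.01  0.46 -0.5 ]
shut [ 1.38  1.52 -1.24  2.22 -0.94  0.33 -0.45]
low [ 1.37  1.54 -1.18  2.2  -0.97  0.36 -0.37]
out [ 1.48  1.34 -1.    2.19 -0.91  0.67 -0.42]
4.775 [ 0.47675334 -0.09221162  0.47267654] -0.0026920453511896027 0.011
```

View pics/b.png

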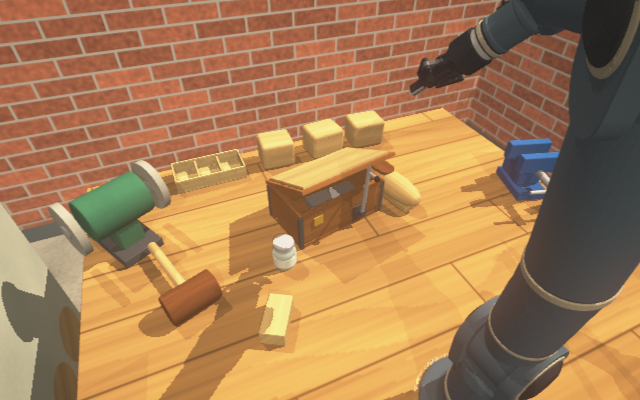

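The side view shows the arm raised and clear of everything. The prop is at about (366,190), the clog behind it at about (395,185), and the lid is untouched.

```bash
python3 - 2>/dev/null <<'E'
from h import *
from plant import robot
dy,p,r=.8,0,np.pi; d=np.array([np.cos(dy),np.sin(dy),0])
s=np.array([-.106,-.105,.195]); o=list(ori(p,r,dy))
robot.goto(list(tcp(s-.15*d,p,.011,dy)),o)
print(robot.sense()["t"],robot.move_straight(list(tcp(s-.03*d,p,.011,dy)),vel=.1,contact_N=3))
q=robot.sense(); print(q["t"],q["tcp_pos"],q["tcp_rot"],o,q["wrist_force"],q["joint_pos"])
f=robot.grab_frame("side"); np.savez("c.npz",**f); cv2.imwrite("pics/c.png",cv2.resize(f["image"][100:300,260:580,::-1],(800,500)))
E
```

```text
6.1 False
7.45 [ 0.55528638 -0.12087105  0.19475026] [-1.57149186e+00  3.16403452e-05 -5.73754175e-01] [np.float64(-1.5707963267948966), np.float64(-2.220446049250313e-16), np.float64(-0.5727963267948963)] [-0.18516342 -0.60329391 -0.20601039] [ 1.37816029  1.061753   -0.97757828  1.99643338 -1.01989226  0.92081126
 -0.62546207]
```

View pics/c.png

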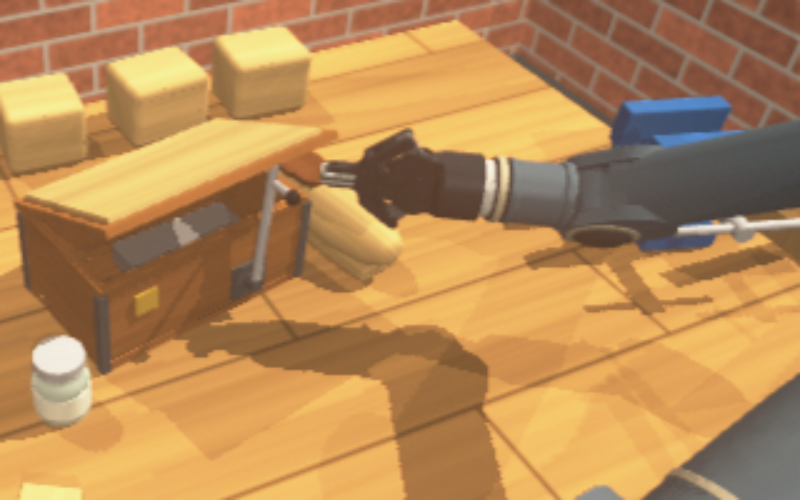

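The fingertips are at crop (322,172), short of the prop and its ball at (292,197). The knuckles flare vertically behind the tips, so I'll measure that profile from the depth image already saved.

```bash
python3 - 2>/dev/null <<'E'
from h import *
f=np.load("c.npz");P=cloud(f).reshape(-1,3)
T=np.array([0.55528638,-0.12087105,0.19475026]); R=Ro.from_euler("xyz",[-1.5715,0,-.57375]).as_matrix()
L=(P-T)@R  # tool coords
k=(abs(L[:,0])<.06)&(abs(L[:,1])<.09)&(L[:,2]>-.14)&(L[:,2]<.03)
L=L[k]
for z0 in np.arange(.02,-.12,-.008):
    q=L[(L[:,2]<=z0)&(L[:,2]>z0-.008)]
    if len(q)>1: print("z %.3f n%d x %.3f..%.3f y %.3f..%.3f"%(z0,len(q),q[:,0].min(),q[:,0].max(),q[:,1].min(),q[:,1].max()))
print(R)
E
```

```text
z 0.020 n27 x 0.000..0.042 y -0.041..0.089
z 0.012 n40 x -0.016..0.025 y -0.040..0.007
z 0.004 n39 x -0.016..0.024 y -0.041..0.013
z -0.004 n32 x -0.016..0.003 y -0.014..0.015
z -0.012 n31 x -0.016..0.005 y -0.013..0.013
z -0.020 n32 x -0.016..0.005 y -0.016..0.015
z -0.028 n58 x -0.018..0.008 y -0.030..0.032
z -0.036 n72 x -0.017..0.010 y -0.036..0.038
z -0.044 n88 x -0.021..0.010 y -0.044..0.044
z -0.052 n93 x -0.023..0.010 y -0.051..0.049
z -0.060 n107 x -0.022..0.015 y -0.056..0.056
z -0.068 n122 x -0.022..0.010 y -0.062..0.060
z -0.076 n114 x -0.026..0.005 y -0.061..0.061
z -0.084 n81 x -0.024..0.002 y -0.051..0.047
z -0.092 n79 x -0.022..0.005 y -0.042..0.040
z -0.100 n74 x -0.017..0.006 y -0.039..0.040
z -0.108 n93 x -0.037..-0.001 y -0.038..0.037
z -0.116 n88 x -0.042..0.015 y -0.038..0.029
[[ 8.39871440e-01 -3.81943493e-04  5.42785241e-01]
 [-5.42785376e-01 -5.90994979e-04  8.39871232e-01]
 [ 0.00000000e+00 -9.99999752e-01 -7.03673147e-04]]
```

Tool-y vertical leaves 35 mm of clean finger before the knuckles flare, so I'll keep the tip overlap under the lip shorter than that. Next: go in, feel upward for the lid, back off 1.5 mm and push the prop.

```bash
python3 - 2>&1 <<'E' | grep -v Gimbal
from h import *
from plant import robot
dy,p=.8,0
def go(t,v,c=None): 
    h=robot.move_straight(list(tcp(t,p,.011,dy)),vel=v,contact_N=c); q=robot.sense()
    print(t,h,"t%.2f"%q["t"],np.round(q["tcp_pos"],4),np.round(q["wrist_force"],2)); return h,q
h,q=go((-.110,-.105,.195),.08,3)
if not h:
    h,q=go((-.110,-.105,.210),.02,1.0)
    z=q["tcp_pos"][2]-.0015
    if h and .199<z<.209:
        go((-.110,-.105,z),.02)
        go((-.110,-.05,z),.04)
        robot.sleep(.4); print(robot.sense()["wrist_force"])
f=robot.grab_frame("side"); cv2.imwrite("pics/d.png",cv2.resize(f["image"][100:300,260:580,::-1],(800,500)))
print(robot.sense()["joint_pos"])
E
```

```text
(-0.11, -0.105, 0.195) False t7.99 [ 0.5676 -0.096   0.1949] [-0.28  0.38  0.24]
(-0.11, -0.105, 0.21) True t8.77 [ 0.5675 -0.096   0.2094] [0.33 0.34 0.49]
(-0.11, -0.105, np.float64(0.2079402994700061)) False t9.02 [ 0.5675 -0.0959  0.2077] [-0.86  0.37  0.68]
(-0.11, -0.05, np.float64(0.2079402994700061)) False t10.54 [ 0.5568 -0.0419  0.2078] [-0.49 -0.09 -0.3 ]
[-0.47520828  0.35073521 -0.08144255]
[ 1.39482766  1.17305629 -1.18750682  2.10647663 -1.02706502  0.64797575
 -0.61525569]
```

View pics/d.png

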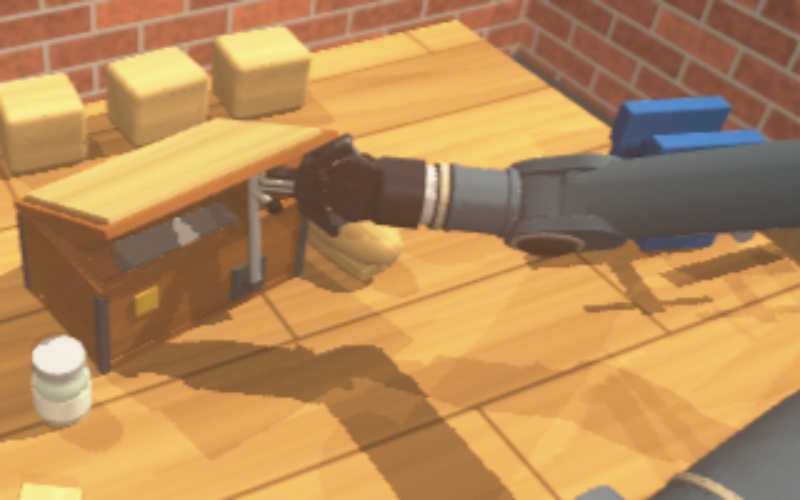

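The prop, now at crop (253,235), has been pushed upright but has not fallen. The lid is unchanged and the fingertips are under the lip at (280,185). I'll keep pushing.

```bash
python3 - 2>&1 <<'E' | grep -v Gimbal
from h import *
from plant import robot
dy,p=.8,0
for y in (-.04,-.03,-.02,-.01):
    robot.move_straight(list(tcp((-.110,y,.208),p,.011,dy)),vel=.04); q=robot.sense()
    print(y,"t%.2f"%q["t"],np.round(q["tcp_pos"],4),np.round(q["wrist_force"],2))
    if q["wrist_force"][2]<-1.2: break
robot.sleep(.3);print(robot.sense()["wrist_force"])
f=robot.grab_frame("side"); cv2.imwrite("pics/e.png",cv2.resize(f["image"][100:300,260:580,::-1],(800,500)))
E
```

```text
-0.04 t11.39 [ 0.5543 -0.0313  0.208 ] [-0.77  1.25 -2.  ]
[-0.93148236  0.53539596 -1.6572754 ]
```

View pics/e.png

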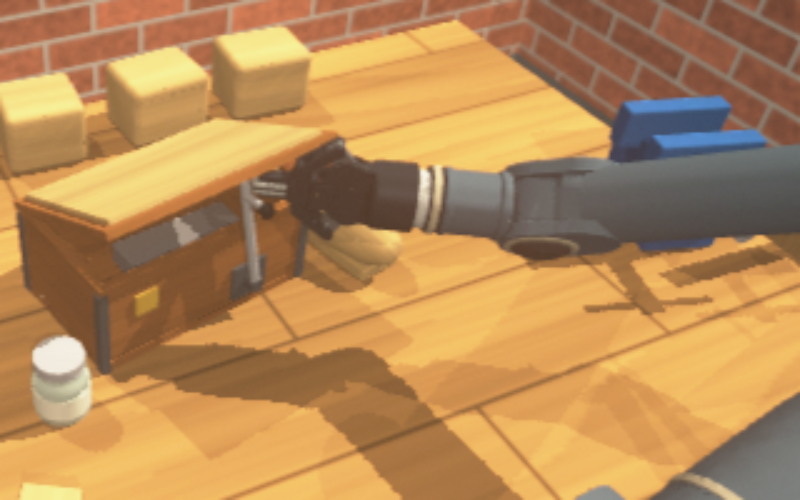

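The lid now rests on the fingers at about -2 N. The prop leans past upright, with its top at crop (247,185), but is still standing. I'll push on.

```bash
python3 - 2>&1 <<'E' | grep -v Gimbal
from h import *
from plant import robot
dy,p=.8,0
for y in (-.03,-.02,-.01,0):
    robot.move_straight(list(tcp((-.110,y,.208),p,.011,dy)),vel=.04); q=robot.sense()
    print(y,"t%.2f"%q["t"],np.round(q["tcp_pos"],4),np.round(q["wrist_force"],2))
robot.sleep(.2);print(robot.sense()["wrist_force"],robot.sense()["joint_pos"])
f=robot.grab_frame("side"); cv2.imwrite("pics/g.png",cv2.resize(f["image"][100:300,260:580,::-1],(800,500)))
for t in ((-.129,.0,.12),(-.129,-.02,.1),(-.129,0,.1),(-.21,-.08,.1)):
    j=robot.inverse_kinematics(list(tcp(t,p,.011,dy)),list(ori(p,np.pi,dy))); print(t,None if j is None else np.round(j,2))
E
```

```text
-0.03 t12.14 [ 0.5526 -0.0219  0.208 ] [ 0.07  0.63 -1.72]
-0.02 t12.54 [ 0.5504 -0.0118  0.2082] [-0.6   1.22 -1.87]
-0.01 t12.94 [ 0.5486 -0.0022  0.2081] [-0.89  0.39 -1.83]
0 t13.34 [0.5466 0.0075 0.2081] [ 0.29  1.34 -1.42]
[-0.48788902  0.87376657 -0.68087259] [ 1.39228457  1.28707335 -1.30943978  2.18477246 -1.02944414  0.45024184
 -0.5844666 ]
(-0.129, 0.0, 0.12) [ 1.4   1.43 -1.18  2.18 -0.95  0.45 -0.47]
(-0.129, -0.02, 0.1) [ 1.4   1.43 -1.13  2.14 -0.9   0.51 -0.49]
(-0.129, 0, 0.1) [ 1.39  1.46 -1.15  2.17 -0.93  0.45 -0.45]
(-0.21, -0.08, 0.1) [ 1.55  1.32 -1.02  2.15 -0.77  0.73 -0.57]
```

View pics/g.png

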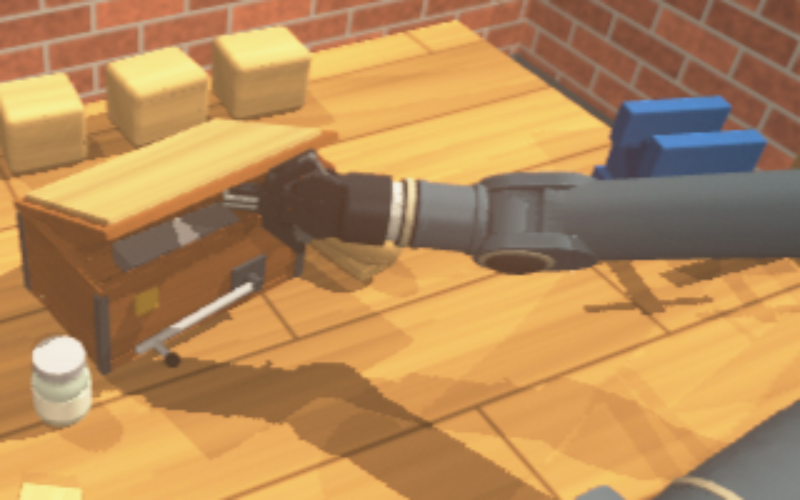

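The prop has folded down along the front wall, with the ball at crop (172,360), and the fingers hold the lid at about 0.43 rad. I'll now lower it, easing outward as the lip moves out.

```bash
python3 - 2>&1 <<'E' | grep -v Gimbal
from h import *
from plant import robot
dy,p=.8,0
for t,v in (((-.122,-.008,.165),.03),((-.131,-.015,.122),.025),((-.131,-.015,.114),.012),((-.131,-.015,.106),.012)):
    robot.move_straight(list(tcp(t,p,.011,dy)),vel=v); q=robot.sense()
    print(t,"t%.2f"%q["t"],np.round(q["tcp_pos"],4),np.round(q["wrist_force"],2))
f=robot.grab_frame("side"); np.savez("i.npz",**f); cv2.imwrite("pics/i.png",cv2.resize(f["image"][100:300,260:580,::-1],(800,500)))
print(robot.sense()["joint_pos"])
E
```

```text
(-0.122, -0.008, 0.165) t15.25 [ 0.5369 -0.0032  0.1651] [ 0.23  1.15 -1.43]
(-0.131, -0.015, 0.122) t17.18 [ 0.5294 -0.0118  0.1221] [ 1.32  0.4  -1.82]
(-0.131, -0.015, 0.114) t18.00 [ 0.5292 -0.0116  0.1143] [ 0.56  0.37 -0.07]
(-0.131, -0.015, 0.106) t18.82 [ 0.5293 -0.0117  0.1061] [ 0.32 -0.57  0.05]
[ 1.40205728  1.42563475 -1.14171028  2.15750184 -0.9125832   0.49690427
 -0.48450618]
```

View pics/i.png

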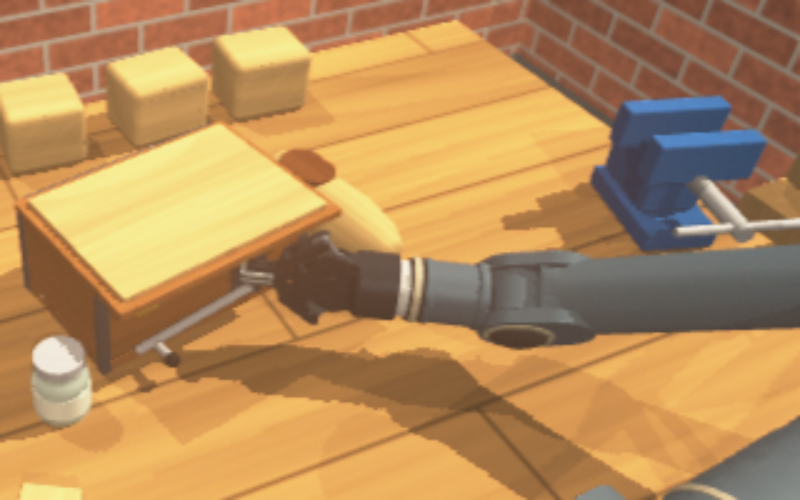

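The lid is shut and the fingers are free, with the force back to zero. I'll draw them out along their own axis, check the lid and hand in.

```bash
python3 - 2>&1 <<'E' | grep -v Gimbal
from h import *
from plant import robot
dy,p=.8,0; t=np.array([-.131,-.015,.102]); d=np.array([np.cos(dy),np.sin(dy),0])
robot.move_straight(list(tcp(t,p,.011,dy)),vel=.03)
print(robot.move_straight(list(tcp(t-.1*d,p,.011,dy)),vel=.08,contact_N=5))
q=robot.sense(); print(q["t"],q["tcp_pos"],q["wrist_force"])
P=cloud(robot.grab_frame("top")).reshape(-1,3); c=(P-O)@RC
k=(c[:,0]>-.12)&(c[:,0]<.07)&(abs(c[:,1])<.12)&(c[:,2]>.1); c=c[k]
s,z=np.polyfit(c[:,0],c[:,2],1); print("lid slope",-s,"z",z,len(c))
if abs(s)<.02: print(robot.close_job())
E
```

```text
False
20.55 [ 0.47509191 -0.09520011  0.1021749 ] [-0.27443014  0.2239672  -0.36084121]
lid slope -0.0009606165558496535 z 0.14598487042686226 7400
the job is handed in; nothing more can be done
None
```

The prop is folded away, and the lid was caught on the fingers and lowered until fully shut (measured flat, top at 146 mm). The fingers are drawn clear, and the job was handed in at about 20.6 s.

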